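# Drive a stuck electrode insert out of a flow-cell body with a drift

### The job

The electrode insert is stuck in the seal of the flow-cell body on its stand. Take the long-handled drift from the tool block, feel for the knock-out hole in the cell's cover without leaning hard on it, and push the insert steadily down until it drops out underneath into the plastic beaker; then draw the drift out and stand it back, fully down, in its hole in the tool block. Leave the mushroom-headed tool, the beaker and the other things on the bench where they are.

Things in the scene. Friction and masses are not known exactly. Their poses are not given: they have to be found in the camera images.
- cell_stand: Fixed stand, a flow-cell body screwed across it. Origin: on the bench, on the upright axis of the cell's bore; z up. Base plate 110 (x) x 120 (y) x 10 mm, two uprights; on them a tan block 56 x 72 mm, 68 to 102 mm above the bench, with a through bore 27.4 mm wide; open space below 68 mm. An aluminium cover 46 x 62 x 8 mm is screwed on the block. Stand, cell and cover bear up to 35 N.
- bore_axis_top (a point): Point on the bore axis at the cover's top face, 110 mm above the bench. The cover's sharp-edged knock-out hole, 11.6 mm wide, is NOT centred here: clamped off centre, it lies up to 4.5 mm away along the stand's x and up to 4.5 mm along y, differently each time; feel for it (3 to 8 N is plenty) or see it. Four screw heads stand 4 mm proud, 17 mm (x) and 25 mm (y) from the axis.
- insert: Insert: plain upright cylinder, 26 mm wide, 20 mm long, white with a brass top, in the bore. Origin: centre of its lower face, 69 to 76 mm above the bench at first; z up. A seal holds it with a steady 7 to 12 N and lets go when its top is down to about 76 mm; it then drops. A drift end at 66 mm above the bench (44 mm below the cover's top) has pushed it out. It bears 35 N.
- catch_beaker: Small white plastic beaker, 48 mm wide and 47 mm tall, inside about 38 mm wide with its floor 4 mm up, loose on the stand's base plate under the bore, its rim below the block. Origin: centre of its underside, 10 mm above the bench; z up.
- tool_block: Fixed grey tool block, 50 (x) x 100 (y) x 40 mm. Origin: centre of its underside on the bench; z up. Two upright holes, 13 mm wide and 35 mm deep (floor 5 mm above the bench), lie on its y axis, 24 mm either side of the centre.
- hole_a (a point): Centre of the mouth of the tool block's hole at its own y = -24 mm, 40 mm above the bench
- hole_b (a point): Centre of the mouth of the tool block's hole at its own y = +24 mm, 40 mm above the bench
- drift: The drift, a steel rod standing upright in one of the tool block's two holes: plain shank 10 mm in diameter and 60 mm long with a flat end, above it a round handle 18 mm thick and 37 mm long; about 120 g. Origin: centre of the shank's lower end, 5 mm above the bench while it stands in the block; z towards the handle, which then spans 65 to 102 mm above the bench.
- setting_tool: Mushroom-headed setting tool in the other hole of the tool block, not needed: shank 10 mm thick, domed head 28 mm wide, 65 mm in all, its top 70 mm above the bench. Origin: centre of its lower end; z up.
- small_bottle: white bottle with a red cap, 44 mm wide, 82 mm tall, standing behind the cell; bystander, origin under its centre
- vial: small white-capped vial, 25 mm wide, 54 mm tall, standing behind the cell; bystander, origin under its centre
- petri_dish: covered glass dish, 62 mm wide, 14 mm tall, behind the cell; bystander, origin under its centre
- stopper: rubber stopper, 30 mm wide, 22 mm tall, front left on the bench; bystander, origin under its centre
- boss_head: spare clamp boss head, 64x24x23 mm, front left on the bench; bystander
- tweezers: steel tweezers, 125 mm long, at the front of the bench; bystander
Not all that is in view belongs to the job. What is shaped like the drift but yellow is not meant.

How it is judged (in metres and radians):
On the way, in this order (a step that is already met when the one before it is completed fails the run):
1. the drift is in the knock-out hole (z of drift in the frame of cell_stand below 0.102 m and horizontal distance between drift and cell_stand below 0.01 m), for 0.1 s.
2. the insert has dropped out below the cell (z of insert in the frame of cell_stand below 0.04 m), for 0.2 s.
At the end, for the whole second after the job is handed in: the insert lies at rest in the upright beaker (within 22 mm of its axis, below 30 mm in it), and the drift stands upright (within 0.12 rad) in a hole of the tool block, its end within 4 mm of the hole's axis and at most 12 mm above the bench (horizontal distance between insert and catch_beaker below 0.022 m and z of insert in the frame of catch_beaker below 0.03 m and angle between catch_beaker's own z axis and vertical below 0.15 rad and linear speed of insert below 0.02 m/s and (horizontal distance between drift and hole_a below 0.004 m or horizontal distance between drift and hole_b below 0.004 m) and height (world z) of drift below 0.012 m and angle between drift's own z axis and vertical below 0.12 rad); the robot touches nothing.
It fails at once if the drift or the fingers press on the cell, its cover or stand with over 35 N (contact force between any of drift, the fingers and cell_stand above 35 N).
It fails at once if the drift presses on the insert with over 35 N (contact force between drift and insert above 35 N).
It fails at once if the beaker is shifted by over 20 mm, or the mushroom-headed tool by over 20 mm (distance of any of catch_beaker, setting_tool from where it was at the start of the episode above 0.02 m).
It fails at once if another thing on the bench is shifted by over 30 mm (distance of any of small_bottle, vial, petri_dish, stopper, boss_head, tweezers from where it was at the start of the episode above 0.03 m).
It also fails if it takes over 61 s, if anything falls off the work surface, if the arm or the gripper's body presses on something with over 40 N, if the wrist force passes 120 N, or if a joint passes its speed limit or range.

### The arm

A 6-joint arm with a two-finger parallel gripper is mounted at the origin on a cart in front of the work surface, level with it; the furniture and walls round the work are solid. World frame = base frame: x ahead of the robot, y to its left, z up, the work surface at z = 0. Lengths are in m, angles in degrees, forces in N, time in s.
With the tool pointing down it reaches from about 0.4 to 0.825 m from the base axis. Payload 7 kg.
Tool frame: the origin (TCP) lies at the centre of the arm's flange, where the gripper is bolted on; the fingertips stand 178 mm ahead of it and the grasp point (between the pads) lies 159 mm ahead of it (tip_reach is the distance from the TCP to the fingertips, in m); z points along the fingers, y is the line along which they close (so a half turn about z gives the same grasp; the last joint's range is limited). The gripper opens to 88 mm and grips with 3 to 60 N. Pads are 19 mm wide; open, the fingers measure 130 mm over their backs; the gripper's body (78 mm by 193 mm) begins 47 mm behind the grasp point.
Start: joints at [81.767, 20.546, 0.682, 0, -70.136, -16.507], TCP at [0.282, 0.613, 0.405] pointing down, gripper open.
Joint ranges: [-176.03, 176.03], [-82.01, 121.73], [-58.28, 71.71], [-173.87, 95.51], [-174.79, -0.11], [-173.66, 173.66]. Speed limits (degrees/s): [136.94, 136.94, 172.46, 180, 180, 180].

### API

Orientations are given as [roll, pitch, yaw] about the fixed x, y, z axes, in that order (R = Rz(yaw) Ry(pitch) Rx(roll)).
In Python, from plant import * gives the robot as it stands.
- The arm moves only by the shell command python3 -m handwheel 'ROWS'. ROWS is JSON, a list of rows, each a list of 7 numbers: the opening, from -1 (shut) to 1 (fully open), then the shift along the tool's x, y, z as a fraction of full scale, then the turn, a rotation vector about the tool's x, y, z as a fraction of full scale. A call has 1 to 5 rows; each row shifts and turns the commanded pose from where the row before left it, along the tool's axes as they then stand; what a row does not reach is not made up. Full scale, the value 1, is 0.025 m for a shift and 6 degrees for a turn. A row lasts 1/8 s, in which the tool goes at most 62.5 mm and 10.7 degrees, less where a joint would pass 70% of its speed; a pose out of reach is approached as far as the arm can. A call with a number of a shift or a turn outside -1 to 1 is refused whole. A call with a gripper value outside its range is refused whole. The fingers move at their own pace and stop on an object; the grip force is fixed at half the most. Time passes only in rows, so rows that do not move let the fingers close. It gives the time, the measured TCP pose, the force, the opening and the grip force at its end, in the units of the state.
- get_obs(): the state, without advancing time (a new reading comes with each control period).
- snapshot(name): name is "scene" or "top" or "wrist"; returns a dict with "color" (420x560x3 uint8, red, green, blue), "fx", "fy", "cx", "cy" (pixels), "R" (3x3) and "t" (3): a world point X has camera coordinates R X + t; the wrist camera has in their place "tool_from_camera" (4x4, takes a point from camera to tool coordinates, whose origin is the TCP and whose axes are the flange's). Camera axes: x right, y down, z forward; pixel columns grow to the right and rows downward; lengths in m; the calibration is good to about 2 mm. A picture is of the moment at which its call begins: read the wrist's pose just before it. There is no depth.
- close_job(): hands the job in; it is judged then, once.
The state is a dict: "clock": time; "joint_pos": joint angles; "qvel": joint speeds; "tau": joint torques, N m; "tool_pos": TCP position; "orientation": TCP orientation; "force": force on the tool from outside, world axes, zero at the start; "moment": the same for the moment, N m; "opening": finger opening in m; "gripper_force": force on a finger pad.
Only numpy, scipy, OpenCV 4.12 (cv2) and the standard library are available. Lean on these libraries where they do the work, as an engineer would, in place of code of your own. Each camera call takes 0.05 s, during which the arm holds its last target. There are 200 camera calls.

## Working session

There is one attempt and no reset: what is moved stays moved. The work goes in short steps, Python scripts to look and compute and a shell command to move; the robot and the scene stay as the last step left them, time stands still between calls to the robot, and variables do not carry over. Pictures are saved under pics/ and viewed, at most 10 in all, crops included, and the job is handed in when it is done.

```bash
mkdir -p pics; ls; cat > h.py <<'E'
from plant import *
import numpy as np, cv2, json
from scipy.spatial.transform import Rotation as Ro
def pose():
    o=get_obs(); return np.array(o["tool_pos"]), Ro.from_euler('xyz',o["orientation"],degrees=True).as_matrix(), o
def cam(name):
    p,Rt,o=pose(); s=snapshot(name)
    K=np.array([[s["fx"],0,s["cx"]],[0,s["fy"],s["cy"]],[0,0,1]])
    if name=="wrist":
        T=np.array(s["tool_from_camera"]); Rc=Rt@T[:3,:3]; c=Rt@T[:3,3]+p
    else:
        R=np.array(s["R"]); Rc=R.T; c=-R.T@np.array(s["t"])
    return s["color"],K,Rc,c
def save(name,fn):
    im,K,Rc,c=cam(name); cv2.imwrite(f"pics/{fn}.png",im[:,:,::-1]); np.savez(f"pics/{fn}.npz",K=K,Rc=Rc,c=c); return im
def ray(fn,u,v):
    d=np.load(f"pics/{fn}.npz"); r=d["Rc"]@np.linalg.inv(d["K"])@np.array([u,v,1.]); return d["c"],r/np.linalg.norm(r)
def atz(fn,u,v,z):
    c,r=ray(fn,u,v); return c+r*(z-c[2])/r[2]
def tri(*obs):
    A=np.zeros((3,3));b=np.zeros(3)
    for fn,u,v in obs:
        c,r=ray(fn,u,v);P=np.eye(3)-np.outer(r,r);A+=P;b+=P@c
    return np.linalg.solve(A,b)
def proj(fn,X):
    d=np.load(f"pics/{fn}.npz"); q=d["K"]@(d["Rc"].T@(np.array(X)-d["c"])); return q[:2]/q[2]
E
python3 - <<'E'
from h import *
a=save("scene","s0"); b=save("top","t0"); w=save("wrist","w0")
cv2.imwrite("pics/st.png",np.vstack([cv2.resize(np.hstack([a,b]),(800,300)),cv2.resize(np.hstack([w,w*0]),(800,300))])[:,:,::-1])
p,R,o=pose(); print(o)
for n in("s0","t0","w0"):
  d=np.load(f"pics/{n}.npz");print(n,d["c"],d["Rc"][:,2],d["K"][0,0])
print(R)
E
```

```text
pics
{'clock': 0.15, 'joint_pos': array([ 8.17665202e+01,  2.05820646e+01,  6.46518170e-01, -1.20050031e-02,
       -7.01340567e+01, -1.65068583e+01]), 'qvel': array([-0.11321673, -0.1561635 ,  0.16235384,  0.06694427, -0.02596181,
        0.01913272]), 'tau': array([-1.42131976e-03, -5.83273888e+01,  2.93293047e+01,  7.00123027e+00,
        8.84425855e-03, -1.05742661e-04]), 'tool_pos': array([0.28244699, 0.61292376, 0.40395065]), 'orientation': array([ 1.79930059e+02, -8.95596093e-03, -2.47444190e+01]), 'force': array([ 0.11774296, -0.27531039, -0.08469751]), 'moment': array([ 0.04093931, -0.00907018,  0.00569584]), 'gripper_force': 0.0, 'opening': 0.08747433293407164}
s0 [-0.15082975  0.63467941  0.52354859] [ 0.64928421 -0.64138876 -0.4087181 ] 474.3082112339663
t0 [ 0.27906248 -0.03891612  1.26776037] [ 0.21342115 -0.02046258 -0.97674597] 511.70337578971004
w0 [0.35593508 0.57858494 0.38315967] [-0.26994418  0.12286132 -0.95500536] 345.2730667413461
[[ 9.08183939e-01 -4.18571138e-01 -3.68994515e-04]
 [-4.18571271e-01 -9.08183193e-01 -1.17405520e-03]
 [ 1.56311005e-04  1.22070858e-03 -9.99999243e-01]]
```

View pics/t0.png

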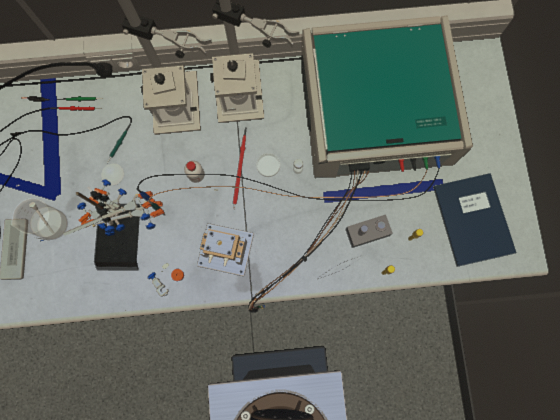

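View pics/s0.png

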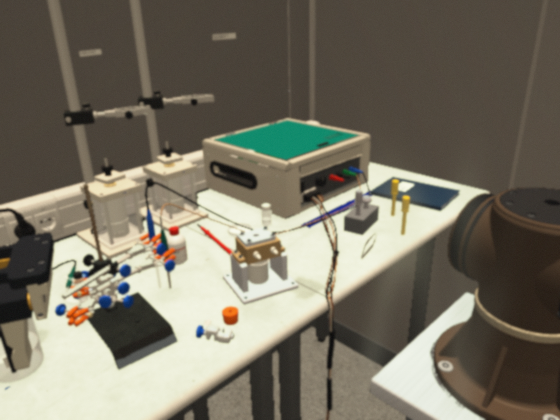

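Top view: the grey tool block is at (369,231), with heads at about (364,231) and (381,228). The cell is at (225,247), and yellow look-alikes are at (419,233) and (390,270). Only the steel-grey one in the block fits the drift, so I'll enlarge to confirm.

```bash
python3 - <<'E'
from h import *
t=cv2.imread("pics/t0.png"); s=cv2.imread("pics/s0.png")
f=lambda im,x,y,w,h:cv2.resize(im[y:y+h,x:x+w],(400,300),interpolation=cv2.INTER_CUBIC)
cv2.imwrite("pics/c0.png",np.vstack([np.hstack([f(t,335,205,64,48),f(t,193,221,64,48)]),np.hstack([f(s,330,175,80,60),f(s,210,220,100,75)])]))
for n,u,v,z in(("blk",369,231,.04),("cell",225,247,.11)): print(n,atz("t0",u,v,z))
E
```

```text
blk [ 0.46883702 -0.26305027  0.04      ]
cell [0.4532892  0.08104726 0.11      ]
```

View pics/c0.png

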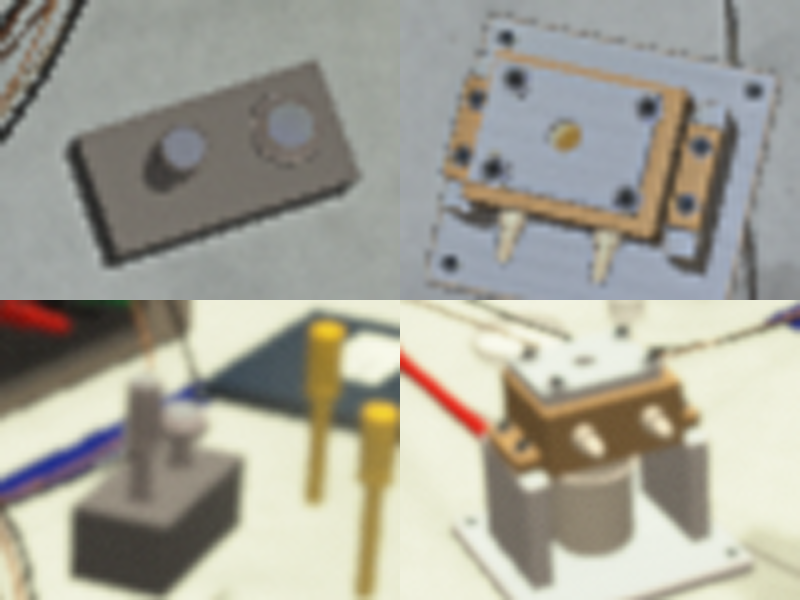

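The crop confirms it. The tall grey rod, left in the block at top px (364.6,228.5), is the drift, and the mushroom head is at (381.4,224.8). The yellow rods stand outside the block. The knock-out hole shows at about (219.4,242.6). I'll move above the cell first and look from the wrist, then turn so the fingers close across the block.

```bash
H="python3 -m handwheel"
$H '[[1,0.88,0.96,0,0,0,0],[1,0.88,0.96,0,0,0,0],[1,0.88,0.96,0,0,0,0],[1,0.88,0.96,0,0,0,0],[1,0.88,0.96,0,0,0,0]]'
$H '[[1,0.88,0.96,0,0,0,0],[1,0.88,0.96,0,0,0,0],[1,0.88,0.96,0,0,0,0],[1,0.88,0.96,0,0,0,0],[1,0.88,0.96,0,0,0,0]]' >/dev/null
$H '[[1,0.88,0.96,0,0,0,0],[1,0.88,0.96,0,0,0,0],[1,0.88,0.96,0,0,0,0],[1,0.88,0.96,0,0,0,0],[1,0.88,0.96,0,0,0,0]]' >/dev/null
$H '[[1,0.88,0.96,0.5,0,0,0],[1,0.88,0.96,0.5,0,0,0],[1,0,0,0.5,0,0,1],[1,0,0,0.5,0,0,1],[1,0,0,0,0,0,1]]'
$H '[[1,0,0,0,0,0,1],[1,0,0,0,0,0,1],[1,0,0,0,0,0,1],[1,0,0,0,0,0,1],[1,0,0,0,0,0,0]]'
python3 - <<'E'
from h import *
p,R,o=pose(); print(p,o["orientation"],o["joint_pos"].round(1)); save("wrist","w1")
print(R.round(3))
E
```

```text
clock: 0.78
tool_pos: [0.3323, 0.4569, 0.4044]
orientation: [180.0, 0.0, -24.7]
force: [1.0, -1.0, 0.6]
opening: 0.0878
gripper_force: 0.0
clock: 2.65
tool_pos: [0.451, 0.0855, 0.3535]
orientation: [179.9, 0.0, -43.0]
force: [-0.1, -0.3, 0.5]
opening: 0.0877
gripper_force: 0.0
clock: 3.28
tool_pos: [0.4513, 0.0859, 0.3546]
orientation: [180.0, 0.0, -66.7]
force: [-0.2, 0.4, -0.3]
opening: 0.0875
gripper_force: 0.0
[0.45129771 0.08587143 0.35457365] [ 1.79987232e+02  2.45383667e-03 -6.67030184e+01] [ 35.4   2.3 -29.7  -0.  -58.1 -12.1]
[[ 0.395 -0.918 -0.   ]
 [-0.918 -0.395 -0.   ]
 [-0.     0.    -1.   ]]
```

View pics/w1.png

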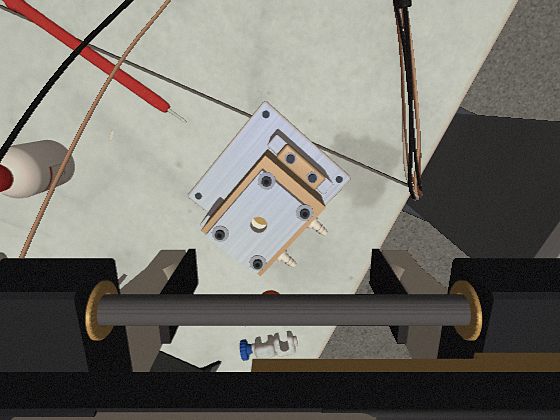

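The wrist view shows the cover. The hole is at about (259,225) and the screws at (267,181), (305,213), (258,264) and (220,234). Now I'll measure these and triangulate the drift top.

```bash
python3 - <<'E'
from h import *
print("hole",atz("w1",259,225,.11), atz("t0",219.4,242.6,.11), tri(("w1",259,225),("t0",219.4,242.6)))
S=np.array([atz("w1",u,v,.114) for u,v in((267,181),(305,213),(258,264),(220,234))]);print(S,S.mean(0))
print("drift top",tri(("t0",364.6,228.5),("s0",359,191)),atz("t0",364.6,228.5,.102))
print("mush",atz("t0",381.4,224.8,.07))
c=[(82,140),(318,62),(360,180),(115,262)]
print([atz("t0",335+a*.16,205+b*.16,.04)[:2].round(3) for a,b in c])
im=cv2.imread("pics/w1.png"); cv2.imwrite("pics/w1c.png",cv2.resize(im[160:290,190:340],None,fx=4,fy=4,interpolation=cv2.INTER_CUBIC))
E
```

```text
hole [0.46608654 0.09410236 0.11      ] [0.46461738 0.09303552 0.11      ] [0.4654039  0.09373352 0.10923035]
[[0.47309529 0.06224723 0.114     ]
 [0.44127488 0.07247863 0.114     ]
 [0.45605711 0.11997375 0.114     ]
 [0.48843066 0.1092393  0.114     ]] [0.46471448 0.09098473 0.114     ]
drift top [ 0.46641181 -0.24270716  0.10000601] [ 0.46605173 -0.24238618  0.102     ]
mush [ 0.47615494 -0.28890394  0.07      ]
[array([ 0.483, -0.214]), array([ 0.504, -0.309]), array([ 0.456, -0.319]), array([ 0.434, -0.22 ])]
```

```bash
H="python3 -m handwheel"
$H '[[1,0,0,0,0,0,0.9],[1,0,0,0,0,0,0.9],[1,0,0,0,0,0,0],[1,1,0.17,0,0,0,0],[1,1,0.17,0,0,0,0]]' >/dev/null
$H '[[1,1,0.17,0,0,0,0],[1,1,0.17,0,0,0,0],[1,1,0.17,0,0,0,0],[1,1,0.17,0,0,0,0],[1,1,0.17,0,0,0,0]]'>/dev/null
$H '[[1,1,0.17,0,0,0,0],[1,1,0.17,0,0,0,0],[1,1,0.17,0,0,0,0],[1,1,0.17,0,0,0,0],[1,1,0.17,0,0,0,0]]'>/dev/null
$H '[[1,1,0.17,0,0,0,0],[1,0,0,0,0,0,0],[1,0,0,0,0,0,0]]'
python3 - <<'E'
from h import *
p,R,o=pose(); print(p,o["orientation"],o["joint_pos"].round(1)); save("wrist","w2")
print(R.round(3),proj("w2",[.466,-.2425,.102]))
E
```

```text
clock: 5.58
tool_pos: [0.4674, -0.2432, 0.3545]
orientation: [180.0, 0.0, -77.5]
force: [-0.2, 1.0, -0.4]
opening: 0.0873
gripper_force: 0.0
[ 0.46744867 -0.24319795  0.35445578] [ 1.79977996e+02  1.44421042e-02 -7.74593516e+01] [ -6.1   8.9 -22.   -0.  -59.   18.7]
[[ 0.217 -0.976 -0.   ]
 [-0.976 -0.217  0.   ]
 [-0.     0.    -1.   ]] [285.26425146 220.08784672]
```

View pics/w2.png

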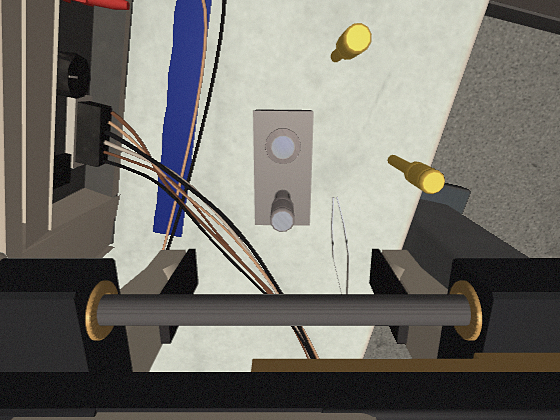

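The wrist view shows the drift's top at about (282,218) and the mushroom tool at (282,147). The block is square with the image. I'll work out the correction.

```bash
python3 - <<'E'
from h import *
X=tri(("w2",282,218.5),("t0",364.6,228.5),("s0",359,191));print(X,atz("w2",282,218.5,.102),"mush",tri(("w2",282,147),("t0",381.4,224.8)))
p,R,o=pose(); T=atz("w2",282,218.5,.102); T[2]=.088; print("tool shift/25mm",R.T@(T-(p+R@[0,0,.159]))/.025)
E
```

```text
[ 0.46718467 -0.24277111  0.0997271 ] [ 0.46852604 -0.24316442  0.102     ] mush [ 0.47752265 -0.28870392  0.06816666]
tool shift/25mm [ 0.01955038 -0.039215    4.3039478 ]
```

```bash
H="python3 -m handwheel"
$H '[[0.2,0,0,1,0,0,0],[0.2,0,0,1,0,0,0],[0.2,0,0,1,0,0,0],[0.2,0,0,0.8,0,0,0],[0.2,0,0,0.5,0,0,0]]'
$H '[[0.2,0,0,0,0,0,0],[-1,0,0,0,0,0,0],[-1,0,0,0,0,0,0],[-1,0,0,0,0,0,0],[-1,0,0,0,0,0,0]]'
python3 - <<'E'
from h import *
p,R,o=pose(); print(p,o["orientation"],o["force"],o["moment"]); save("wrist","w3")
E
```

```text
clock: 6.25
tool_pos: [0.4675, -0.2426, 0.2464]
orientation: [180.0, 0.0, -77.4]
force: [0.3, 0.0, -0.2]
opening: 0.0529
gripper_force: 0.0
clock: 6.88
tool_pos: [0.4676, -0.2434, 0.2475]
orientation: [-180.0, -0.0, -77.5]
force: [0.1, -0.5, -0.5]
opening: 0.0179
gripper_force: 0.8
[ 0.46762855 -0.2433662   0.24747478] [-1.79967114e+02 -1.22657110e-02 -7.75420791e+01] [ 0.13146417 -0.53027868 -0.53194635] [-0.05563263  0.04900853  0.04729518]
```

```bash
H="python3 -m handwheel"
$H '[[-1,0,0,0,0,0,0],[-1,0,0,-0.4,0,0,0],[-1,0,0,-0.8,0,0,0],[-1,0,0,-1,0,0,0],[-1,0,0,-1,0,0,0]]'
$H '[[-1,0,0,-1,0,0,0],[-1,0,0,-0.8,0,0,0],[-1,0,0,-0.4,0,0,0],[-1,0,0,0,0,0,0],[-1,0,0,0,0,0,0]]'
python3 - <<'E'
from h import *
p,R,o=pose(); print(p,o["force"])
T=np.array([.4657,.0938,p[2]]); print(R.T@(T-p)/.025)
E
```

```text
clock: 7.55
tool_pos: [0.4674, -0.2433, 0.3283]
orientation: [180.0, 0.0, -77.5]
force: [-0.2, -0.5, -0.5]
opening: 0.0173
gripper_force: 30.0
clock: 8.18
tool_pos: [0.4673, -0.2432, 0.3813]
orientation: [179.9, 0.0, -77.6]
force: [1.2, 0.1, -1.9]
opening: 0.0176
gripper_force: 30.0
[ 0.46728172 -0.24320642  0.38127467] [ 1.16503436  0.05640579 -1.93096879]
[-1.31769208e+01 -2.84429997e+00  6.85103735e-03]
```

```bash
H="python3 -m handwheel"
$H '[[-1,-0.5,-0.1,0,0,0,0],[-1,-0.95,-0.2,0,0,0,0],[-1,-0.95,-0.2,0,0,0,0],[-1,-0.95,-0.2,0,0,0,0],[-1,-0.95,-0.2,0,0,0,0]]' >/dev/null
$H '[[-1,-0.95,-0.21,0,0,0,0],[-1,-0.95,-0.21,0,0,0,0],[-1,-0.95,-0.21,0,0,0,0],[-1,-0.95,-0.21,0,0,0,0],[-1,-0.95,-0.21,0,0,0,0]]' >/dev/null
$H '[[-1,-0.95,-0.21,0,0,0,0],[-1,-0.95,-0.21,0,0,0,0],[-1,-0.95,-0.21,0,0,0,0],[-1,-0.95,-0.21,0,0,0,0],[-1,-0.33,0,0,0,0,0]]' >/dev/null
$H '[[-1,0,0,0,0,0,0],[-1,0,0,0,0,0,0],[-1,0,0,0,0,0,0]]'
python3 - <<'E'
from h import *
p,R,o=pose(); print(p,o["force"],o["opening"])
im=save("wrist","w4"); save("scene","s4"); save("top","t4")
q=proj("w4",p+R@[0,0,.2425]); print(q,proj("w4",[.4657,.0938,.11]))
cv2.imwrite("pics/w4c.png",cv2.resize(im[140:290,190:390],(800,600),interpolation=cv2.INTER_CUBIC)[:,:,::-1])
E
```

```text
clock: 10.42
tool_pos: [0.4646, 0.0929, 0.3822]
orientation: [180.0, -0.0, -77.6]
force: [-0.4, -0.1, -0.6]
opening: 0.0174
gripper_force: 30.0
[0.4645711  0.09290578 0.38216633] [-0.40464997 -0.10938903 -0.64848996] 0.01744995972185558
[283.63736873 223.6725578 ] [281.90793876 211.1211378 ]
```

View pics/w4c.png

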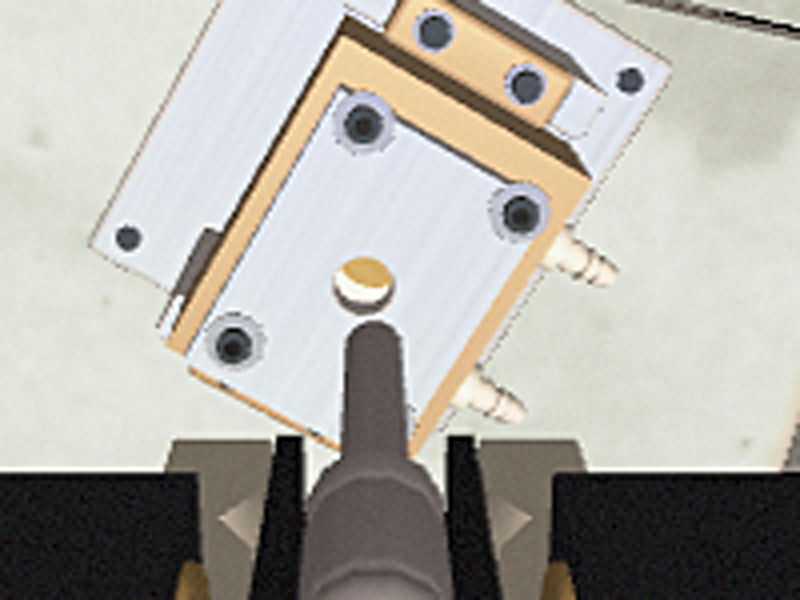

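The crop shows the drift's end with its centre at about (373.5,349) in the crop, which is px (283.4,227.2). The knock-out hole is at (364.5,286), px (281.1,211.5), with the brass insert visible through it.

```bash
python3 - <<'E'
from h import *
p,R,o=pose()
hole=atz("w4",281.1,211.5,.11); end=atz("w4",283.4,227.2,p[2]-.2425)
print(hole,end,"end in tool",R.T@(end-p)); print(R.T@(hole-end)/.025, np.linalg.norm((hole-end)[:2]))
print("shank crosscheck s4", proj("s4",end),proj("s4",hole))
E
```

```text
[0.46623938 0.09423122 0.11      ] [0.4641705  0.09543887 0.13967979] end in tool [-2.42119597e-03 -5.11811188e-05  2.42500048e-01]
[ 0.06499367 -0.07037443  1.18719365] 0.002395557580440811
shank crosscheck s4 [254.81853837 221.383314  ] [255.27706324 234.77006904]
```

```bash
H="python3 -m handwheel"
$H '[[-1,0.06,-0.07,0.4,0,0,0],[-1,0,0,0.3,0,0,0],[-1,0,0,0,0,0,0],[-1,0,0,0,0,0,0]]'
python3 - <<'E'
from h import *
p,R,o=pose(); print(p,o["force"],o["opening"])
im=save("wrist","w5")
print(proj("w5",p+R@[0,0,.2425]))
cv2.imwrite("pics/w5c.png",cv2.resize(im[185:245,240:320],(800,600),interpolation=cv2.INTER_CUBIC)[:,:,::-1])
E
```

```text
clock: 11.08
tool_pos: [0.4667, 0.0924, 0.3646]
orientation: [180.0, -0.0, -77.5]
force: [-0.8, -0.4, 0.1]
opening: 0.0172
gripper_force: 30.0
[0.46671013 0.09241876 0.36459813] [-0.78385603 -0.44262875  0.05258474] 0.01716422564552521
[283.6366738  223.67268656]
```

View pics/w5c.png

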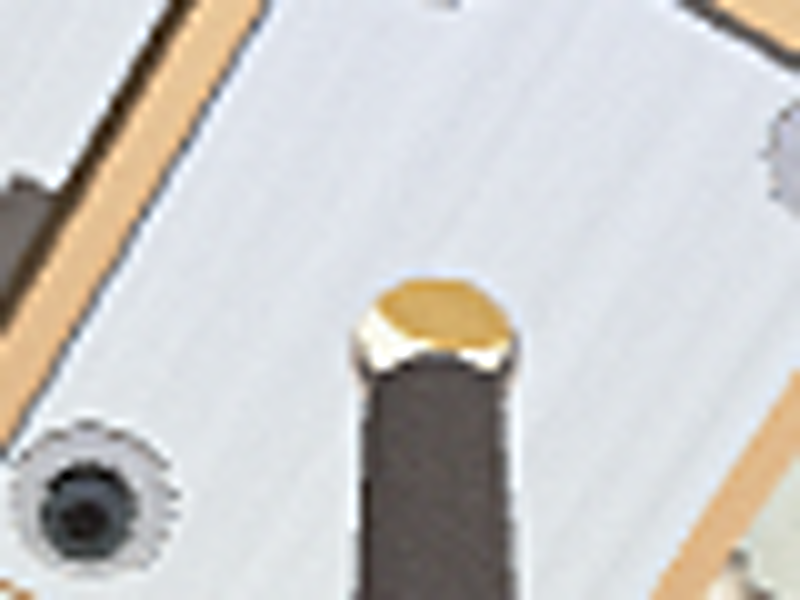

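The crop shows that the drift is laterally in line with the hole (u≈436 for both). The hole's top edge is at v≈277, so its centre is about 355. The shank's near edge is at v≈352, so its centre is about 419.

```bash
python3 - <<'E'
from h import *
p,R,o=pose()
hole=atz("w5",283.6,220.5,.11); end=atz("w5",283.65,226.9,p[2]-.2425)
print(hole,end,"end in tool",R.T@(end-p)); print(R.T@(hole-end)/.025)
E
```

```text
[0.46624795 0.09430771 0.11      ] [0.46616247 0.09458119 0.12226895] end in tool [-2.21942171e-03  1.21243953e-04  2.42499815e-01]
[ 0.01138098 -0.00092197  0.49075888]
```

```bash
H="python3 -m handwheel"
$H '[[-1,0.01,0,0.2,0,0,0],[-1,0,0,0.16,0,0,0],[-1,0,0,0,0,0,0]]'
$H '[[-1,0,0,0.06,0,0,0],[-1,0,0,0.06,0,0,0],[-1,0,0,0,0,0,0]]'
$H '[[-1,0,0,0.04,0,0,0],[-1,0,0,0.04,0,0,0],[-1,0,0,0,0,0,0]]'
```

```text
clock: 11.5
tool_pos: [0.4666, 0.0921, 0.3552]
orientation: [180.0, -0.0, -77.5]
force: [-0.0, 0.6, -0.5]
opening: 0.0172
gripper_force: 30.0
clock: 11.88
tool_pos: [0.4667, 0.0921, 0.3526]
orientation: [180.0, -0.0, -77.5]
force: [0.5, -0.9, -0.5]
opening: 0.0175
gripper_force: 30.0
clock: 12.25
tool_pos: [0.4667, 0.0921, 0.3506]
orientation: [180.0, -0.0, -77.5]
force: [0.4, 0.1, -0.6]
opening: 0.0174
gripper_force: 30.0
```

No contact force with the end at about 0.108, so it is in the hole. I'll carry on gently.

```bash
H="python3 -m handwheel"
$H '[[-1,0,0,0.06,0,0,0],[-1,0,0,0.06,0,0,0],[-1,0,0,0,0,0,0]]'|grep -E 'pos|force'
$H '[[-1,0,0,0.06,0,0,0],[-1,0,0,0.06,0,0,0],[-1,0,0,0,0,0,0]]'|grep -E 'pos|force'
$H '[[-1,0,0,0.06,0,0,0],[-1,0,0,0.06,0,0,0],[-1,0,0,0,0,0,0]]'|grep -E 'pos|force'
```

```text
tool_pos: [0.4667, 0.0921, 0.3475]
force: [0.2, 0.8, -1.2]
gripper_force: 30.0
tool_pos: [0.4666, 0.0921, 0.3445]
force: [-0.7, -0.2, -1.5]
gripper_force: 30.0
tool_pos: [0.4667, 0.0921, 0.3415]
force: [0.3, 0.6, -1.1]
gripper_force: 30.0
```

```bash
H="python3 -m handwheel"
for i in 1; do
$H '[[-1,0,0,0.06,0,0,0],[-1,0,0,0.06,0,0,0],[-1,0,0,0.06,0,0,0]]'|grep -E 'pos|force:'
$H '[[-1,0,0,0.06,0,0,0],[-1,0,0,0.06,0,0,0]]'|grep -E 'pos|force:'
$H '[[-1,0,0,0.04,0,0,0],[-1,0,0,0.04,0,0,0]]'|grep -E 'pos|force:'
done
```

```text
tool_pos: [0.4667, 0.0921, 0.337]
force: [0.5, 0.2, -0.9]
gripper_force: 30.0
tool_pos: [0.4667, 0.0922, 0.3341]
force: [0.4, -0.3, -1.1]
gripper_force: 30.0
tool_pos: [0.4669, 0.0922, 0.3325]
force: [-1.8, 0.0, 6.3]
gripper_force: 30.0
```

Touching the insert at an end height of about 0.090. Now a steady push.

```bash
H="python3 -m handwheel"
$H '[[-1,0,0,0.04,0,0,0],[-1,0,0,0.04,0,0,0]]'|grep -E 'pos|force:'
$H '[[-1,0,0,0.06,0,0,0],[-1,0,0,0.06,0,0,0],[-1,0,0,0.06,0,0,0]]'|grep -E 'pos|force:'
$H '[[-1,0,0,0.06,0,0,0],[-1,0,0,0.06,0,0,0],[-1,0,0,0.06,0,0,0]]'|grep -E 'pos|force:'
```

```text
tool_pos: [0.467, 0.0922, 0.3309]
force: [-1.8, 0.4, 5.8]
gripper_force: 30.0
tool_pos: [0.4669, 0.0922, 0.3264]
force: [-1.3, -0.3, 6.6]
gripper_force: 30.0
tool_pos: [0.4668, 0.0922, 0.3217]
force: [-1.1, -0.4, 3.7]
gripper_force: 30.0
```

```bash
H="python3 -m handwheel"
$H '[[-1,0,0,0.06,0,0,0],[-1,0,0,0.06,0,0,0],[-1,0,0,0.06,0,0,0]]'|grep -E 'pos|force:'
$H '[[-1,0,0,0.06,0,0,0],[-1,0,0,0.06,0,0,0],[-1,0,0,0.06,0,0,0]]'|grep -E 'pos|force:'
$H '[[-1,0,0,0.06,0,0,0],[-1,0,0,0.06,0,0,0],[-1,0,0,0.06,0,0,0],[-1,0,0,0,0,0,0],[-1,0,0,0,0,0,0]]'|grep -E 'pos|force:'
python3 - <<'E'
from h import *
im=save("wrist","w6"); s=save("scene","s6")
f=lambda im,x,y,w,h:cv2.resize(im[y:y+h,x:x+w],(400,300),interpolation=cv2.INTER_CUBIC)
cv2.imwrite("pics/c6.png",np.hstack([f(im,190,140,200,150),f(s,215,215,80,60)])[:,:,::-1])
E
```

```text
tool_pos: [0.4666, 0.0921, 0.3163]
force: [-0.2, -0.3, -1.3]
gripper_force: 30.0
tool_pos: [0.4667, 0.0921, 0.312]
force: [0.1, 0.2, -1.0]
gripper_force: 30.0
tool_pos: [0.4667, 0.0921, 0.3077]
force: [-0.5, 0.6, -0.8]
gripper_force: 30.0
```

View pics/c6.png

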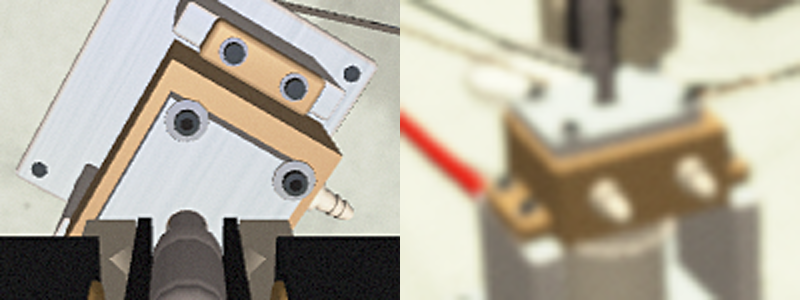

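The resistance vanished with the end at about 0.076, as expected when the seal lets go. I'll draw out and return above the block.

```bash
H="python3 -m handwheel"
$H '[[-1,0,0,-0.3,0,0,0],[-1,0,0,-0.6,0,0,0],[-1,0,0,-0.7,0,0,0],[-1,0,0,-0.7,0,0,0],[-1,0,0,-0.5,0,0,0]]'|grep -E 'pos|force:'
$H '[[-1,0,0,-0.2,0,0,0],[-1,0,0,0,0,0,0],[-1,0,0,0,0,0,0]]'|grep -E 'pos|force:'
python3 - <<'E'
from h import *
p,R,o=pose(); save("wrist","w7"); T=np.array([.4676,-.2434,p[2]]); print(R.T@(T-p)/.025)
E
```

```text
tool_pos: [0.4668, 0.0922, 0.3795]
force: [0.6, -0.2, -0.7]
gripper_force: 30.0
tool_pos: [0.4665, 0.0921, 0.3821]
force: [-0.4, -0.0, -1.9]
gripper_force: 30.0
[1.31125677e+01 2.85172688e+00 6.03963776e-03]
```

```bash
H="python3 -m handwheel"
$H '[[-1,0.5,0.11,0,0,0,0],[-1,0.95,0.21,0,0,0,0],[-1,0.95,0.21,0,0,0,0],[-1,0.95,0.21,0,0,0,0],[-1,0.95,0.21,0,0,0,0]]' >/dev/null
$H '[[-1,0.95,0.21,0,0,0,0],[-1,0.95,0.21,0,0,0,0],[-1,0.95,0.21,0,0,0,0],[-1,0.95,0.21,0,0,0,0],[-1,0.95,0.21,0,0,0,0]]' >/dev/null
$H '[[-1,0.95,0.21,0,0,0,0],[-1,0.95,0.21,0,0,0,0],[-1,0.95,0.21,0,0,0,0],[-1,0.95,0.21,0,0,0,0],[-1,0.26,0,0,0,0,0]]' >/dev/null
$H '[[-1,0,0,0.6,0,0,0],[-1,0,0,0.9,0,0,0],[-1,0,0,0.7,0,0,0],[-1,0,0,0,0,0,0],[-1,0,0,0,0,0,0]]'
python3 - <<'E'
from h import *
p,R,o=pose(); print(p,o["force"],o["opening"]); T=np.array([.4676,-.2434,p[2]]); print(R.T@(T-p)/.025)
im=save("wrist","w8"); w=cv2.imread("pics/w7.png")[:,:,::-1]
f=lambda im,x,y,w,h:cv2.resize(im[y:y+h,x:x+w],(400,300),interpolation=cv2.INTER_CUBIC)
cv2.imwrite("pics/c8.png",np.hstack([f(im,240,180,80,60),f(w,240,180,80,60)])[:,:,::-1])
E
```

```text
clock: 20.27
tool_pos: [0.4683, -0.2429, 0.3279]
orientation: [-180.0, -0.0, -77.5]
force: [-0.1, -0.4, -0.0]
opening: 0.0173
gripper_force: 30.0
[ 0.46829086 -0.24290063  0.32791474] [-0.10662904 -0.42196814 -0.01913822] 0.0173237941947493
[1.35209137e-02 3.13023900e-02 2.31840551e-07]
```

View pics/c8.png

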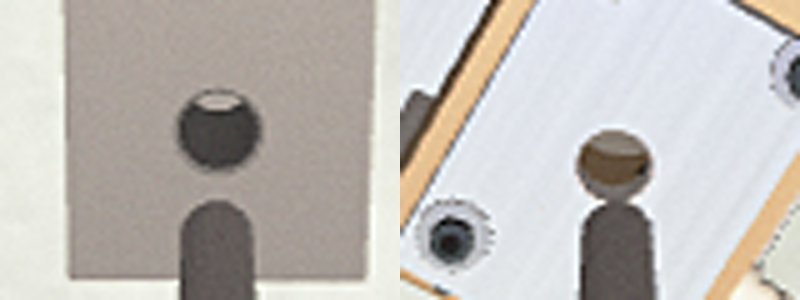

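Left: the block hole is centred at px (283.8,205.8) and the drift end at (283.2,226.8), so it has not slipped. Right: the cover hole is now empty down to a dim brass disc far below.

```bash
python3 - <<'E'
from h import *
p,R,o=pose()
hole=atz("w8",283.8,205.8,.04); end=atz("w8",283.2,226.8,p[2]-.2425)
print(hole,end); print(R.T@(hole-end)/.025)
E
```

```text
[ 0.46790945 -0.24179703  0.04      ] [ 0.46815044 -0.24077459  0.08571178]
[0.03695976 0.01960987 1.82847527]
```

```bash
H="python3 -m handwheel"
$H '[[-1,0.03,0.02,0.6,0,0,0],[-1,0,0,0.6,0,0,0],[-1,0,0,0.45,0,0,0],[-1,0,0,0,0,0,0]]'|grep -E 'pos|force:'
$H '[[-1,0,0,0.1,0,0,0],[-1,0,0,0.1,0,0,0],[-1,0,0,0.1,0,0,0],[-1,0,0,0,0,0,0]]'|grep -E 'pos|force:'
$H '[[-1,0,0,0.2,0,0,0],[-1,0,0,0.2,0,0,0],[-1,0,0,0.2,0,0,0],[-1,0,0,0,0,0,0]]'|grep -E 'pos|force:'
```

```text
tool_pos: [0.4673, -0.244, 0.285]
force: [0.1, 0.8, -0.9]
gripper_force: 30.0
tool_pos: [0.4677, -0.2441, 0.2788]
force: [0.1, 0.1, -0.1]
gripper_force: 30.0
tool_pos: [0.4676, -0.244, 0.2633]
force: [-0.1, -0.4, -0.5]
gripper_force: 30.0
```

Going in freely. I need 15 mm more.

```bash
H="python3 -m handwheel"
$H '[[-1,0,0,0.2,0,0,0],[-1,0,0,0.2,0,0,0],[-1,0,0,0.12,0,0,0],[-1,0,0,0,0,0,0]]'|grep -E 'pos|force:'
$H '[[-1,0,0,0.05,0,0,0],[-1,0,0,0.04,0,0,0],[-1,0,0,0,0,0,0]]'|grep -E 'pos|force:'
```

```text
tool_pos: [0.4677, -0.244, 0.2506]
force: [-0.4, -0.4, -1.3]
gripper_force: 30.0
tool_pos: [0.4677, -0.244, 0.2487]
force: [0.1, -0.3, -1.6]
gripper_force: 30.0
```

```bash
H="python3 -m handwheel"
$H '[[-1,0,0,0.04,0,0,0],[-1,0,0,0,0,0,0],[0.2,0,0,0,0,0,0],[0.2,0,0,0,0,0,0],[0.2,0,0,0,0,0,0]]'|grep -E 'pos|force:|open'
$H '[[0.2,0,0,0,0,0,0],[0.2,0,0,-0.4,0,0,0],[0.2,0,0,-0.9,0,0,0],[0.2,0,0,-1,0,0,0],[0.2,0,0,-1,0,0,0]]'|grep -E 'pos|force:|open'
$H '[[0.2,0,0,-1,0,0,0],[0.2,0,0,0,0,0,0],[0.2,0,0,0,0,0,0],[0.2,0,0,0,0,0,0]]'|grep -E 'pos|force:|open'
python3 - <<'E'
from h import *
im=save("wrist","w9"); s=save("scene","s9")
f=lambda im,x,y,w,h:cv2.resize(im[y:y+h,x:x+w],(400,300),interpolation=cv2.INTER_CUBIC)
cv2.imwrite("pics/c9.png",np.vstack([np.hstack([f(im,190,110,200,150),f(s,330,175,80,60)]),np.hstack([f(s,210,220,100,75),f(s,225,250,60,45)])])[:,:,::-1])
E
```

```text
tool_pos: [0.4678, -0.2441, 0.2478]
force: [-0.6, -0.1, 0.8]
opening: 0.0417
gripper_force: 0.0
tool_pos: [0.4677, -0.2441, 0.3317]
force: [0.7, 0.2, -0.5]
opening: 0.0526
gripper_force: 0.0
tool_pos: [0.4675, -0.244, 0.3545]
force: [-0.0, -1.4, 0.8]
opening: 0.0523
gripper_force: 0.0
```

View pics/c9.png

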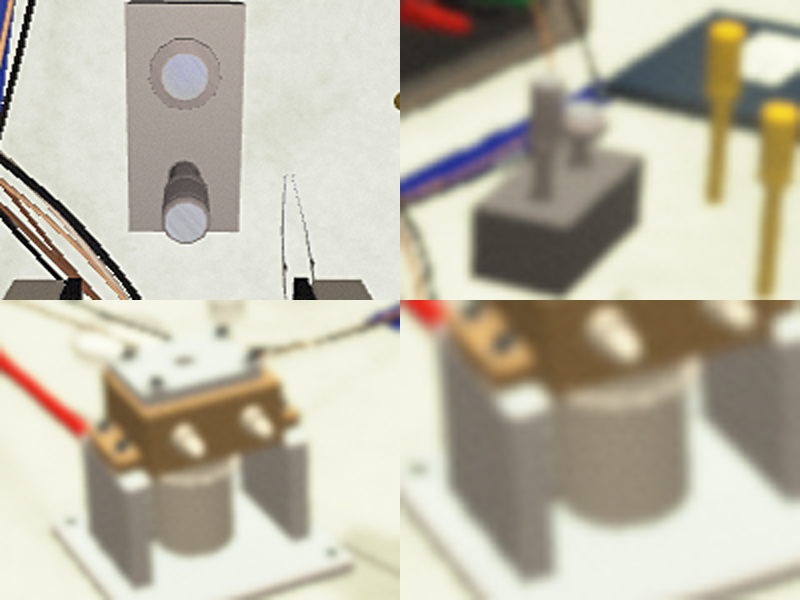

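The drift stands upright in the block with its top at the same height in the picture as at the start. The mushroom tool hasn't moved, and the beaker is upright with the insert inside. I'm handing it in.

```bash
python3 -c "
from plant import *
print(close_job())"
```

```text
the job is handed in; nothing more can be done
None
```

I pushed the insert out into the beaker and stood the drift back down in its hole in the tool block, then handed the job in at about 24 s of the 61 s allowed; no verdict came back.

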